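# Four-pin probe card held on the marked spot of a coated glass

### The job

Take sheet resistance at the red mark: draw the cordless four-pin probe (green card with an orange grip) straight up out of its slot in the rack and bring its pins straight down on the coated glass, the row of pins along the line and all four inside the red ring. Hold the card upright there, pressing lightly so that every spring pin is pushed in about half way, and finish while still holding it so; keep the pins off the rest of the coating, leave the two glass plates standing in the rack and do not disturb the vial, the timer or the tweezers.

Things in the scene. Friction and masses are not known exactly. Their poses are not given: they have to be found in the camera images.
- probe: Four-pin probe: green circuit card 80 (y) x 3 (x) x 74 mm high with an orange grip rail on its upper edge. Origin: middle of the card's lower edge (20 mm over the worktop in the rack), z up to the grip. Rail: z 72 to 88 mm, 10 mm thick (x), 54 mm long (y). Parts on its faces lie below z = 55 mm. 76 g, give or take 30%. Pins below, tips at z = -11.5 mm. Stands in any one of the three slots.
- probe_grip (a point): Middle of the orange grip rail, 80 mm above the probe's origin and 91.5 mm above the tips of the unpressed pins. Axes as the probe's; grip it across x.
- pin_row (a point): Middle of the row of four unpressed pin tips, fixed to the card (it does not move with the pins), 11.5 mm under the probe's origin. The row runs along the probe's y.
- pin0_tip (a point): Tip of the outer pin at probe y = -9 mm; moves with the pin.
- pin3_tip (a point): Tip of the outer pin at probe y = +9 mm; moves with the pin.
- pin0 (a joint): Spring pin at probe y = -9 mm, 2.4 mm thick: 0 = fully out, 0.006 m = pushed in to its stop. Springs back by itself, 0.45 N per mm each (half way, 3 mm, is 1.35 N a pin, 5.4 N for all four).
- pin1 (a joint): Spring pin at probe y = -3 mm, as pin0.
- pin2 (a joint): Spring pin at probe y = +3 mm, as pin0.
- pin3 (a joint): Spring pin at probe y = +9 mm, as pin0.
- rack: Fixed aluminium card rack 134 (x) x 100 (y) x 68 mm high, black card guides at both sides forming slots at x = -40, 0, +40 mm in which cards stand along y. Slots are 6 mm wide; a card's lower edge is 20 mm above the worktop, free of the guides when raised 46 mm, its pins clear of the rack at 60 mm. Origin: centre of the underside.
- plate_a: Loose coated glass plate, 80 x 54 x 3 mm, standing in one slot of the rack, its top 74 mm above the worktop. Origin: middle of its lower edge, z up.
- plate_b: The second loose glass plate, as plate_a.
- stage: Fixed grey measuring stage 116 (x) x 190 (y) mm with a blue-green coated glass 92 x 152 mm clipped on it. The glass top is 16 mm above the worktop; clips and pegs at its rim rise 5 mm more. Origin: centre of the underside.
- red_mark: Red ring printed on the glass, clear inside over 34 mm, with one red line through its middle. Origin: the ring's centre on the glass top. The line runs along its y, which is the stage's y. It may be the middle, left or right one of three marks.
- black_mark_a: A like mark in black, not to be used. The three marks lie 41 to 55 mm apart in a row along the stage's y.
- black_mark_b: A like mark in black, not to be used.
- vial: Loose amber vial with black cap, 22 mm thick, 44 mm high. Origin: centre of its underside.
- timer: Loose grey bench timer 72 x 72 x 19 mm. Origin: centre of its underside.
- tweezers: Loose steel tweezers 124 mm long, lying. Origin: centre of the underside.
There are look-alikes about, which are no part of the job. Leave any blue or brown look-alike of the plate_a alone.

How it is judged:
On the way:
1. the probe is held in the fingers, upright, drawn up clear of the rack (z of pin_row in the frame of rack above 0.066 m and angle between probe's own z axis and vertical below 0.25 rad and contact force between probe and the fingers above 1 N), for 0.1 s.
At the end, for the whole second after the job is handed in: Fingers hold the probe still and upright within 0.1 rad; all four pins within 17 mm of the red ring's centre, row along the red line within 0.17 rad, each pin pushed in 1.2 to 4.8 of 6 mm, pressing the glass with 1.5 to 12 N; both glass plates stand in the rack (value of joint pin0 between 0.0012 and 0.0048 m and value of joint pin1 between 0.0012 and 0.0048 m and value of joint pin2 between 0.0012 and 0.0048 m and value of joint pin3 between 0.0012 and 0.0048 m and contact force between probe and stage between 1.5 and 12 N and horizontal distance between each of pin0_tip, pin3_tip and red_mark below 0.017 m and angle between the y axis of probe and the y axis of red_mark, either way round below 0.17 rad and angle between probe's own z axis and vertical below 0.1 rad and contact force between probe and the fingers above 2 N and contact force between probe and rack below 0.1 N and linear speed of probe below 0.01 m/s and height (world z) of each of plate_a, plate_b below 0.026 m and angle between each of plate_a, plate_b's own z axis and vertical below 0.15 rad and horizontal distance between each of plate_a, plate_b and rack below 0.05 m); the arm keeps its last pose, push and grip.
It fails at once if the probe pressed on the glass with more than 20 N (contact force between probe and stage above 20 N).
It fails at once if the pins touched the stage or the coating away from the red ring (row centre more than 25 mm from its centre) (contact force between probe and stage above 0.4 N and horizontal distance between pin_row and red_mark above 0.025 m).
It fails at once if a glass plate was lifted out of or knocked about in the rack (moved over 20 mm) (distance of any of plate_a, plate_b from where it was at the start of the episode above 0.02 m).
It fails at once if the vial, timer or tweezers were moved by more than 20 mm (distance of any of vial, timer, tweezers from where it was at the start of the episode above 0.02 m).
It also fails if it takes over 42 s, if anything falls off the work surface, if the arm or the gripper's body presses on something with over 40 N, if the wrist force passes 120 N, or if a joint passes its speed limit or range.

### The arm

A 6-joint arm with a two-finger parallel gripper is mounted at the origin on a cart in front of the work surface, level with it; the furniture and walls round the work are solid. World frame = base frame: x ahead of the robot, y to its left, z up, the work surface at z = 0. Lengths are in m, angles in rad, forces in N, time in s.
With the tool pointing down it reaches from about 0.3 to 0.775 m from the base axis. Payload 14.6 kg.
Tool frame: the origin (TCP) lies midway between the tips of the shut fingers; the grasp point (between the pads) lies 19 mm behind it (arm.hold_point_z is the distance from the TCP to the grasp point, in m); z points along the fingers, y is the line along which they close (so a half turn about z gives the same grasp; the last joint's range is limited). The gripper opens to 85 mm and grips with 20 to 120 N. Pads are 22 mm wide; open, the fingers measure 114 mm over their backs; the gripper's body (76 mm by 85 mm) begins 54 mm behind the grasp point. The pads swing forward as they close: fully open they stand 13 mm farther back than shut.
Start: joints at [-1.173, 0.3, 1.521, -0, 1.321, -0.067], TCP at [0.247, -0.492, 0.231] pointing down, gripper open.
Joint ranges: [-3.03, 3.03], [-0.79, 2.21], [0.23, 2.52], [-1.04, 4.18], [0, 3.07], [-2.55, 2.55]. Speed limits (rad/s): [2.22, 2.22, 2.57, 3.14, 3.14, 3.14].

### API

Orientations are given as a unit quaternion [w, x, y, z].
In Python, from plant import arm gives the robot as it stands.
- The arm moves only by the tool step_arm, never from a script. Its argument "increments" is a list that holds one entry, the list of rows, each a list of 7 numbers: the shift along the tool's x, y, z in mm, then the turn, a rotation vector about the tool's x, y, z in rad, then the finger opening in mm, from 0 to 85.4. In form: [[[dx, dy, dz, wx, wy, wz, grip], ...]]. A call has 1 to 8 rows; each row shifts and turns the commanded pose from where the row before left it, along the tool's axes as they then stand; what a row does not reach is not made up. A row lasts 1/8 s, in which the tool goes at most 62.5 mm and 10.7 degrees, less where a joint would pass 70% of its speed; a pose out of reach is approached as far as the arm can. A call with a gripper value outside its range is refused whole. The fingers move at their own pace and stop on an object; the grip force is fixed at half the most. Time passes only in rows, so rows that do not move let the fingers close. It gives the time, the measured TCP pose, the force, the opening and the grip force at its end, in the units of the state.
- arm.read_state(): the state, without advancing time (a new reading comes with each control period).
- arm.grab_frame(name): name is "scene" or "side" or "wrist"; returns (picture, depth): 400x640x3 uint8, red, green, blue; 400x640 float32, m along the optical axis (not along the pixel's ray), 0 where there is no reading.
- arm.camera_params(name): a dict with "camera_matrix" (3x3 intrinsics, pixels), "dist_coeffs" ([k1, k2, p1, p2, k3] as OpenCV has them; the pictures are not rectified), "rvec" (rotation vector, rad) and "tvec" (3), from world to camera coordinates, as OpenCV has them. Camera axes: x right, y down, z forward; pixel columns grow to the right and rows downward; lengths in m; the calibration is good to about 2 mm. A picture is of the moment at which its call begins: read the wrist's pose just before it. camera_params takes no time and is no camera call; for the wrist camera it gives the pose at the moment of the call.
- arm.sign_off(): hands the job in; it is judged then, once.
The state is a dict: "time": time; "joint_pos": joint angles; "joint_vel": joint speeds; "effort": joint torques, N m; "tool_pos": TCP position; "tcp_rot": TCP orientation; "contact_force": force on the tool from outside, world axes, zero at the start; "moment": the same for the moment, N m; "finger_gap": finger opening in m; "grasp_force": force on a finger pad.
Only numpy, scipy, OpenCV 4.12 (cv2) and the standard library are available. Lean on these libraries where they do the work, as an engineer would, in place of code of your own. Each camera call takes 0.05 s, during which the arm holds its last target. There are 200 camera calls.

## Working session

There is one attempt and no reset: what is moved stays moved. The work goes in short steps, Python scripts to look and compute and a tool call to move; the robot and the scene stay as the last step left them, time stands still between calls to the robot, and variables do not carry over. Pictures are saved under pics/ and viewed, at most 10 in all, crops included, and the job is handed in when it is done.

Besides the shell and the picture viewer there is one more tool, called by a JSON object that holds its "fn" and its "kwargs". step_arm: Moves the arm, as the interface text tells. Its arguments: {"type":"object","properties":{"increments":{"type":"array"}},"required":["increments"]}

```bash
mkdir -p pics; cat > h.py <<'E'
import numpy as np, cv2
from plant import arm
def grab(n):
    p=arm.camera_params(n); im,d=arm.grab_frame(n)
    return im,d,p
def world(d,p,uv,z=None):
    K=np.array(p["camera_matrix"]);D=np.array(p["dist_coeffs"])
    R=cv2.Rodrigues(np.array(p["rvec"],float))[0];t=np.array(p["tvec"],float).ravel()
    uv=np.array(uv,float).reshape(-1,2)
    n=cv2.undistortPoints(uv.reshape(-1,1,2),K,D).reshape(-1,2)
    r=np.c_[n,np.ones(len(n))]
    if z is None:
        dd=d[uv[:,1].astype(int),uv[:,0].astype(int)]
        return (r*dd[:,None]-t)@R
    c=-R.T@t; w=r@R
    return c+w*((z-c[2])/w[:,2])[:,None]
E
python3 - <<'E'
from h import *
print(arm.read_state())
for n in("scene","side","wrist"):
    im,d,p=grab(n); cv2.imwrite(f"pics/{n}0.png",im[:,:,::-1]); np.savez(f"{n}0.npz",im=im,d=d,**{k:np.array(v) for k,v in p.items()})
a=cv2.imread("pics/scene0.png")
E
```

```text
{'time': 0.0, 'joint_pos': array([-1.17259815e+00,  3.00499744e-01,  1.52157642e+00, -7.58739378e-08,
        1.32070499e+00, -6.65419611e-02]), 'joint_vel': array([-0.00066736,  0.00140039,  0.00116249, -0.00048248, -0.0001346 ,
        0.00071815]), 'effort': array([ 4.42286728e-04, -5.43509102e+01, -3.61787224e+01, -4.92428353e-05,
        4.01050231e-03,  6.87490598e-06]), 'tool_pos': array([ 0.24644037, -0.49143827,  0.23070758]), 'tcp_rot': array([-5.86090856e-04,  9.73123164e-01,  2.30284507e-01, -9.81283876e-05]), 'contact_force': array([ 0.53673392, -1.56356063, -0.67527597]), 'moment': array([-0.03525998, -0.00214746, -0.00203949]), 'grasp_force': 0.0, 'finger_gap': 0.08538848179027994}
```

View pics/scene0.png

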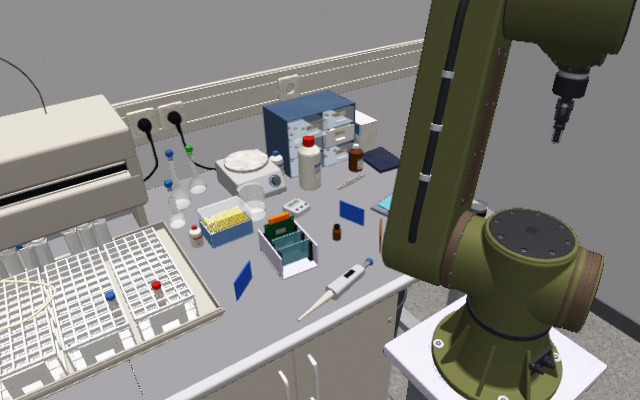

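View pics/side0.png

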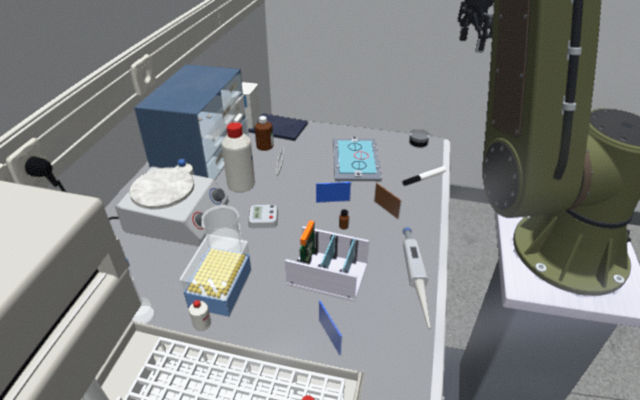

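The side view shows the orange grip at (307,235) in the rack's slot farthest from the robot. The stage is at (357,158), with its red mark in the middle at about (360,156). The blue and brown plates are look-alikes.

```bash
python3 - <<'E'
from h import *
for n,box in(("scene",(255,205,300,250)),("side",(290,215,325,265))):
    f=np.load(n+"0.npz"); im=f["im"];d=f["d"]
    hsv=cv2.cvtColor(im,cv2.COLOR_RGB2HSV)
    m=(hsv[...,0]>4)&(hsv[...,0]<16)&(hsv[...,1]>170)&(hsv[...,2]>120)
    v,u=np.nonzero(m); k=(u>box[0])&(u<box[2])&(v>box[1])&(v<box[3]); uv=np.c_[u,v][k]
    w=world(d,f,uv); w=w[(w[:,2]>.08)&(w[:,2]<.13)]
    print(n,len(w),w.mean(0),w.min(0),w.max(0))
    t=w[w[:,2]>w[:,2].max()-.005]; c,s,a=cv2.minAreaRect(t[:,:2].astype(np.float32)); print("top",len(t),t.mean(0),c,s,a)
f=np.load("side0.npz"); im=f["im"];d=f["d"];hsv=cv2.cvtColor(im,cv2.COLOR_RGB2HSV)
m=((hsv[...,0]<6)|(hsv[...,0]>172))&(hsv[...,1]>60)
v,u=np.nonzero(m);k=(u>330)&(u<385)&(v>135)&(v<180);uv=np.c_[u,v][k];w=world(d,f,uv,.016)
print("red",len(uv),uv.mean(0),w.mean(0),w.min(0),w.max(0))
m=(hsv[...,0]>85)&(hsv[...,0]<100)&(hsv[...,1]>90)
v,u=np.nonzero(m);k=(u>325)&(u<390)&(v>130)&(v<185);uv=np.c_[u,v][k];w=world(d,f,uv,.016)
print("glass",len(uv),cv2.minAreaRect(w[:,:2].astype(np.float32)))
# rack and other objects
pts=dict(vial=(344,218),timer=(263,215),rackNL=(288,285),blue=(333,192),brown=(388,200),bottle=(238,160),blue2=(330,327),box=(215,275),pipette=(413,258),tweez=(280,158))
for k,q in pts.items(): print(k,world(d,f,q)[0].round(3))
cv2.imwrite("pics/c.png",np.hstack([cv2.resize(im[120:190,320:400],(400,350),interpolation=2),cv2.resize(im[215:305,270:380],(400,350),interpolation=2)])[:,:,::-1])
E
```

```text
scene 101 [0.52626471 0.17677509 0.10061907] [0.52033959 0.15019398 0.0920205 ] [0.53824828 0.20247998 0.10812236]
top 33 [0.52653789 0.17700986 0.1055143 ] (0.5293973684310913, 0.17601463198661804) (0.05208400636911392, 0.016266584396362305) 84.09111022949219
side 108 [0.52869765 0.18173613 0.10559469] [0.52361382 0.15220774 0.09558958] [0.53513009 0.20431504 0.10897752]
top 86 [0.52859678 0.17872489 0.10696097] (0.5290012955665588, 0.1783338040113449) (0.0522070936858654, 0.009061126969754696) 85.36164093017578Traceback (most recent call last):
  File "<stdin>", line 12, in <module>
  File "h.py", line 10, in world
    n=cv2.undistortPoints(uv.reshape(-1,1,2),K,D).reshape(-1,2)
      ~~~~~~~~~~~~~~~~~~~^^^^^^^^^^^^^^^^^^^^^^^^
cv2.error: OpenCV(4.12.0) /io/opencv/modules/calib3d/src/undistort.dispatch.cpp:347: error: (-215:Assertion failed) CV_IS_MAT(_src) && CV_IS_MAT(_dst) && (_src->rows == 1 || _src->cols == 1) && (_dst->rows == 1 || _dst->cols == 1) && _src->cols + _src->rows - 1 == _dst->rows + _dst->cols - 1 && (CV_MAT_TYPE(_src->type) == CV_32FC2 || CV_MAT_TYPE(_src->type) == CV_64FC2) && (CV_MAT_TYPE(_dst->type) == CV_32FC2 || CV_MAT_TYPE(_dst->type) == CV_64FC2) in function 'cvUndistortPointsInternal'
```

```bash
python3 - <<'E'
from h import *
f=np.load("side0.npz"); im=f["im"].astype(int);d=f["d"];hsv=cv2.cvtColor(f["im"],cv2.COLOR_RGB2HSV)
sub=im[130:185,325:390]; m=np.zeros(d.shape,bool); m[130:185,325:390]=sub[...,0]>sub[...,1]+15
v,u=np.nonzero(m);uv=np.c_[u,v];print(len(uv))
w=world(d,f,uv,.016)
print("red",uv.mean(0),w.mean(0),w.min(0),w.max(0))
m=(hsv[...,0]>80)&(hsv[...,0]<105)&(hsv[...,1]>70)
v,u=np.nonzero(m);k=(u>325)&(u<390)&(v>130)&(v<183);uv=np.c_[u,v][k];print(len(uv))
w=world(d,f,uv,.016)
print("glass",cv2.minAreaRect(w[:,:2].astype(np.float32)))
pts=dict(vial=(344,218),timer=(263,215),rackNL=(288,285),blue=(333,192),brown=(388,200),bottle=(238,160),blue2=(330,327),box=(215,275),pipette=(413,258),tweez=(280,158))
for k,q in pts.items(): print(k,world(d,f,q)[0].round(3))
cv2.imwrite("pics/c.png",np.hstack([cv2.resize(f["im"][120:190,320:400],(400,350),interpolation=2),cv2.resize(f["im"][215:305,270:380],(400,350),interpolation=2)])[:,:,::-1])
E
```

```text
21
red [364.14285714 161.61904762] [ 0.47989376 -0.20658658  0.016     ] [ 0.43178394 -0.25259778  0.016     ] [ 0.5102948  -0.11623716  0.016     ]
1039
glass ((0.5043067336082458, -0.22699303925037384), (0.09201174229383469, 0.1567728966474533), 13.157085418701172)
vial [0.484 0.042 0.032]
timer [0.662 0.056 0.016]
rackNL [0.557 0.222 0.   ]
blue [ 0.527 -0.046  0.028]
brown [ 0.4   -0.039  0.034]
bottle [ 0.744 -0.028  0.093]
blue2 [0.454 0.321 0.033]
box [0.662 0.296 0.079]
pipette [0.332 0.123 0.028]
tweez [ 0.701 -0.193 -0.   ]
```

View pics/c.png

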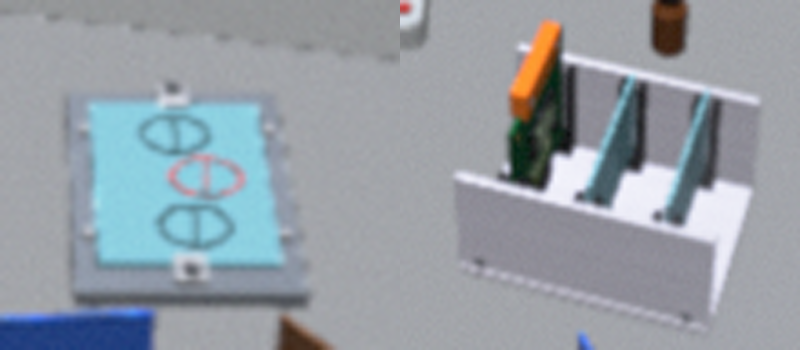

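Red is the middle of the three marks, at about pixel (361.4,155.4) in the side view. The probe is in the far slot, with plates in the other two. Next I'll work out a wrist-camera view of the stage.

```bash
cat >> h.py <<'E'
from scipy.spatial.transform import Rotation as Ro
def tool():
    s=arm.read_state(); q=np.array(s["tcp_rot"]); return s,np.array(s["tool_pos"]),Ro.from_quat(q[[1,2,3,0]])
def delta(pos,a_deg,verbose=1):
    """total shift (tool axes, mm) and turn to pointing-down pose with tool x at a_deg"""
    s,p,R=tool(); T=down(a_deg)
    sh=R.inv().apply(np.array(pos)-p)*1000; rv=(R.inv()*T).as_rotvec()
    print("t",s["time"],"pos",p.round(4),"shift mm",sh.round(1),"turn",rv.round(4)); return sh,rv
def down(a): 
    a=np.radians(a);x=np.array([np.cos(a),np.sin(a),0]);y=np.array([np.sin(a),-np.cos(a),0])
    return Ro.from_matrix(np.c_[x,y,[0,0,-1]])
E
python3 - <<'E'
from h import *
f=np.load("side0.npz"); print("mark",world(None,f,(361.4,155.4),.016))
s,p,R=tool(); c=arm.camera_params("wrist"); Rc=cv2.Rodrigues(np.array(c["rvec"],float))[0]; cc=-Rc.T@np.array(c["tvec"]).ravel()
print("cam in tool",R.inv().apply(cc-p),"view dir in tool",R.inv().apply(Rc[2]), "cam x",R.inv().apply(Rc[0]),np.array(c["camera_matrix"])[0,0],arm.hold_point_z)
delta([.50,-.23,.25],75)
E
```

```text
mark [[ 0.49039529 -0.23176196  0.016     ]]
cam in tool [ 0.06859304  0.0008419  -0.14306862] view dir in tool [-0.27421585 -0.00106332  0.96166758] cam x [9.85662283e-04 9.99998553e-01 1.38675610e-03] 344.2971507014749 0.0187
t 0.15 pos [ 0.2465 -0.4915  0.2309] shift mm [ 343.8 -120.1  -19. ] turn [-7.000e-04 -4.000e-04 -8.442e-01]
```

{"fn": "step_arm", "kwargs": {"increments": [[[43,-15,-2.4,0,0,0,85],[43,-15,-2.4,0,0,0,85],[43,-15,-2.4,0,0,0,85],[43,-15,-2.4,0,0,0,85],[43,-15,-2.4,0,0,0,85],[43,-15,-2.4,0,0,0,85],[43,-15,-2.4,0,0,0,85],[43,-15,-2.4,0,0,0,85]]]}}

```text
time: 1.15
tool_pos: [0.5011, -0.2289, 0.2504]
tcp_rot: [-0.0, 0.973, 0.23, -0.0]
contact_force: [-0.4, 0.1, 1.4]
finger_gap: 0.0849
grasp_force: 0.0
```

{"fn": "step_arm", "kwargs": {"increments": [[[0,0,0,0,0,-0.16,85],[0,0,0,0,0,-0.16,85],[0,0,0,0,0,-0.16,85],[0,0,0,0,0,-0.16,85],[0,0,0,0,0,-0.16,85],[0,0,0,0,0,0,85]]]}}

```text
time: 1.9
tool_pos: [0.5002, -0.2301, 0.2503]
tcp_rot: [-0.0, 0.807, 0.591, -0.0]
contact_force: [-0.5, 0.3, 0.7]
finger_gap: 0.0851
grasp_force: 0.0
```

```bash
python3 - <<'E'
from h import *
delta([.50,-.23,.25],75)
im,d,p=grab("wrist"); np.savez("w1.npz",im=im,d=d,**{k:np.array(v) for k,v in p.items()})
cv2.imwrite("pics/w1.png",im[:,:,::-1])
i=im.astype(int); m=(i[...,0]>i[...,1]+40)&(i[...,0]>i[...,2]+40)
n,l,st,ce=cv2.connectedComponentsWithStats(m.astype(np.uint8))
for j in range(1,n):
    if st[j,4]>60: 
        v,u=np.nonzero(l==j); w=world(d,p,np.c_[u,v],.016); print(st[j],ce[j],w.mean(0),w.min(0),w.max(0),cv2.minEnclosingCircle(w[:,:2].astype(np.float32)))
E
```

```text
t 1.9 pos [ 0.5002 -0.2301  0.2503] shift mm [ 0.1 -0.2  0.3] turn [-0.0005 -0.0001 -0.0452]
[298 162  34  33 167] [314.00598802 177.53293413] [ 0.49216352 -0.23342872  0.016     ] [ 0.4735856  -0.25265909  0.016     ] [ 0.51067262 -0.21546945  0.016     ] ((0.49215462803840637, -0.2340199053287506), 0.018921121954917908)
```

View pics/w1.png

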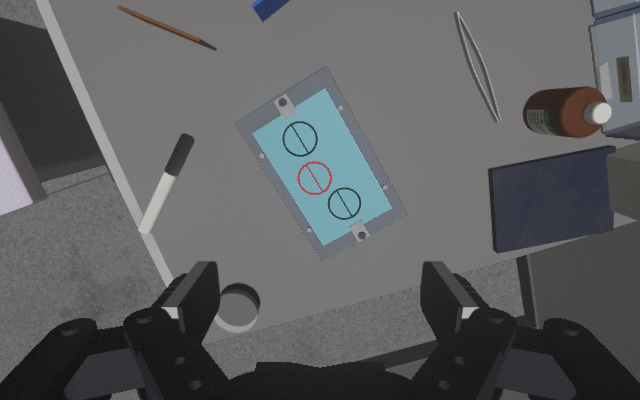

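The wrist view shows the red ring centred at (314,178), the middle of the three, with its line along the long side of the glass. The tweezers are at (478,65).

```bash
python3 - <<'E'
from h import *
f=np.load("w1.npz"); im=f["im"]; hsv=cv2.cvtColor(im,cv2.COLOR_RGB2HSV)
m=((hsv[...,0]>85)&(hsv[...,0]<100)&(hsv[...,1]>80)).astype(np.uint8)
m[:,:200]=0; m[260:]=0; m[:,430:]=0
n,l,st,_=cv2.connectedComponentsWithStats(m); j=1+st[1:,4].argmax(); v,u=np.nonzero(l==j)
w=world(None,f,np.c_[u,v],.016); print(st[j],cv2.minAreaRect(w[:,:2].astype(np.float32)))
delta([.5285,.178,.26],85.4)
E
```

```text
[ 254   89  138  156 7803] ((0.5048195719718933, -0.22988051176071167), (0.09134435653686523, 0.15103532373905182), 13.071669578552246)
t 1.95 pos [ 0.5002 -0.2302  0.2503] shift mm [397.4 -97.3  -9.6] turn [-3.000e-04 -1.000e-04 -2.292e-01]
```

{"fn": "step_arm", "kwargs": {"increments": [[[44,-10.8,-1,0,0,0,85],[44,-10.8,-1,0,0,0,85],[44,-10.8,-1,0,0,0,85],[44,-10.8,-1,0,0,0,85],[44,-10.8,-1,0,0,0,85],[44,-10.8,-1,0,0,0,85],[44,-10.8,-1,0,0,0,85],[44,-10.8,-1,0,0,0,85]]]}}

```text
time: 2.95
tool_pos: [0.5238, 0.133, 0.2585]
tcp_rot: [0.0, 0.808, 0.589, 0.0]
contact_force: [0.5, 0.8, 0.4]
finger_gap: 0.0852
grasp_force: 0.0
```

{"fn": "step_arm", "kwargs": {"increments": [[[44,-10.8,-1,0,0,0,85],[0,0,0,0,0,-0.115,85],[0,0,0,0,0,-0.115,85],[0,0,0,0,0,0,85],[0,0,0,0,0,0,85]]]}}

```text
time: 3.58
tool_pos: [0.5268, 0.1766, 0.2594]
tcp_rot: [-0.0, 0.735, 0.678, -0.0]
contact_force: [-1.0, -0.4, -0.3]
finger_gap: 0.085
grasp_force: 0.0
```

```bash
python3 - <<'E'
from h import *
im,d,p=grab("wrist"); np.savez("w2.npz",im=im,d=d,**{k:np.array(v) for k,v in p.items()})
cv2.imwrite("pics/w2.png",im[:,:,::-1])
hsv=cv2.cvtColor(im,cv2.COLOR_RGB2HSV)
m=((hsv[...,0]>4)&(hsv[...,0]<16)&(hsv[...,1]>170)&(hsv[...,2]>90)).astype(np.uint8)
n,l,st,ce=cv2.connectedComponentsWithStats(m)
for j in range(1,n):
    if st[j,4]>60:
        v,u=np.nonzero(l==j); w=world(d,p,np.c_[u,v]); print(st[j],w.min(0),w.max(0))
        t=w[(w[:,2]>.103)]; 
        if len(t)>20: print(len(t),t.mean(0),cv2.minAreaRect(t[:,:2].astype(np.float32)))
delta([.5285,.178,.26],85.4)
E
```

```text
[319 162  11  59 597] [0.52443373 0.14781518 0.10610818] [0.53638859 0.24470916 0.40255395]
597 [0.53049349 0.17577003 0.11023421] ((0.5316354036331177, 0.19624756276607513), (0.09673159569501877, 0.008959382772445679), 85.87528228759766)
t 3.625 pos [0.5269 0.1766 0.2595] shift mm [ 1.5  1.5 -0.5] turn [-0.      0.      0.0008]
```

View pics/w2.png

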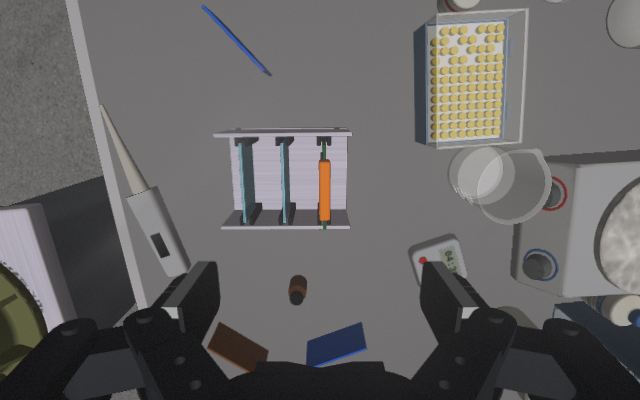

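The rail is at pixels (319–330, 162–221). The plates are in the other two slots, and the space around the rail is clear.

```bash
python3 - <<'E'
from h import *
f=np.load("w2.npz"); im=f["im"]; hsv=cv2.cvtColor(im,cv2.COLOR_RGB2HSV)
m=((hsv[...,0]>4)&(hsv[...,0]<16)&(hsv[...,1]>170)&(hsv[...,2]>90)).astype(np.uint8); m[:,:310]=0;m[:,340:]=0;m[230:]=0;m[:150]=0
v,u=np.nonzero(m); w=world(None,f,np.c_[u,v],.108)
r=cv2.minAreaRect(w[:,:2].astype(np.float32)); print(r, w.mean(0))
print("rack corners",world(None,f,[(231,129),(352,130),(349,229),(221,229)],.068).round(4))
delta([*r[0],.083],r[2])
delta([.5295,.1775,.083],85.5)
E
```

```text
((0.5300523638725281, 0.1745435744524002), (0.052386652678251266, 0.008913668803870678), 85.88129425048828) [0.53049763 0.17523175 0.108     ]
rack corners [[0.446  0.2334 0.068 ]
 [0.561  0.2231 0.068 ]
 [0.5525 0.1236 0.068 ]
 [0.4207 0.1339 0.068 ]]
t 3.625 pos [0.5269 0.1766 0.2595] shift mm [ -1.8   3.4 176.5] turn [-0.      0.     -0.0076]
t 3.625 pos [0.5269 0.1766 0.2595] shift mm [  1.1   2.6 176.5] turn [-0.      0.     -0.0009]
```

{"fn": "step_arm", "kwargs": {"increments": [[[-1,3.2,30,0,0,-0.005,45],[0,0,35,0,0,0,45],[0,0,30,0,0,0,45],[0,0,30,0,0,0,45],[0,0,25,0,0,0,45],[0,0,15,0,0,0,45],[0,0,8,0,0,0,45],[0,0,3.5,0,0,0,45]]]}}

```text
time: 4.62
tool_pos: [0.5302, 0.1755, 0.0832]
tcp_rot: [0.0, 0.732, 0.681, 0.0]
contact_force: [0.2, 0.8, -0.5]
finger_gap: 0.0451
grasp_force: 0.0
```

{"fn": "step_arm", "kwargs": {"increments": [[[0,0,0,0,0,0,25],[0,0,0,0,0,0,20],[0,0,0,0,0,0,16]]]}}

```text
time: 5.0
tool_pos: [0.5301, 0.1755, 0.0834]
tcp_rot: [0.0, 0.732, 0.682, 0.0]
contact_force: [-0.4, 0.3, 0.2]
finger_gap: 0.016
grasp_force: 0.0
```

```bash
python3 - <<'E'
from h import *
im,d,p=grab("wrist"); cv2.imwrite("pics/w3.png",im[:,:,::-1])
delta([.5298,.1755,.083],85.6)
E
```

```text
t 5.05 pos [0.5301 0.1755 0.0833] shift mm [-0.  -0.3  0.3] turn [ 0.0005 -0.0002  0.0058]
```

View pics/w3.png

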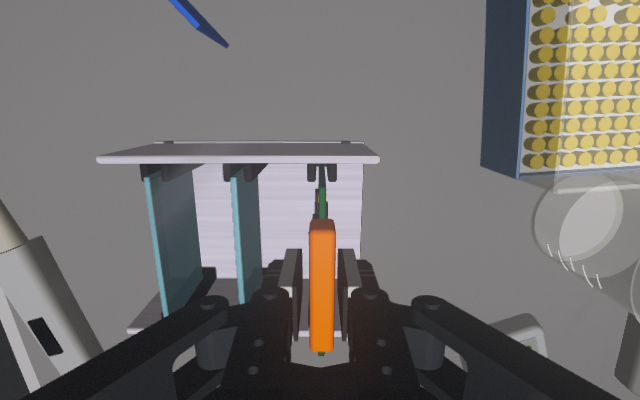

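The rail (310–335, 220–350) sits centred between the pads. I'll close on it.

{"fn": "step_arm", "kwargs": {"increments": [[[0,0,0,0,0,0,0],[0,0,0,0,0,0,0],[0,0,0,0,0,0,0],[0,0,0,0,0,0,0]]]}}

```text
time: 5.55
tool_pos: [0.5302, 0.1755, 0.0832]
tcp_rot: [0.0, 0.732, 0.682, 0.0]
contact_force: [1.6, -0.1, 4.8]
finger_gap: 0.0088
grasp_force: 61.5
```

{"fn": "step_arm", "kwargs": {"increments": [[[0,0,-5,0,0,0,0],[0,0,-10,0,0,0,0],[0,0,-12,0,0,0,0],[0,0,-12,0,0,0,0],[0,0,-12,0,0,0,0],[0,0,-12,0,0,0,0],[0,0,-12,0,0,0,0]]]}}

```text
time: 6.42
tool_pos: [0.53, 0.1755, 0.1588]
tcp_rot: [-0.0, 0.732, 0.682, 0.0]
contact_force: [0.4, -0.0, -0.9]
finger_gap: 0.0094
grasp_force: 60.7
```

{"fn": "step_arm", "kwargs": {"increments": [[[0,0,-15,0,0,0,0],[0,0,-15,0,0,0,0],[0,0,-5,0,0,0,0],[0,0,0,0,0,0,0]]]}}

```text
time: 6.92
tool_pos: [0.53, 0.1755, 0.1932]
tcp_rot: [0.0, 0.732, 0.682, 0.0]
contact_force: [-0.0, 0.0, -0.3]
finger_gap: 0.0091
grasp_force: 60.7
```

```bash
python3 - <<'E'
from h import *
s,p0,R=tool()
out=[]
for n in("wrist","side"):
    im,d,p=grab(n); np.savez(n+"4.npz",im=im,d=d,**{k:np.array(v) for k,v in p.items()})
    hsv=cv2.cvtColor(im,cv2.COLOR_RGB2HSV)
    m=((hsv[...,0]>4)&(hsv[...,0]<16)&(hsv[...,1]>170)&(hsv[...,2]>90)).astype(np.uint8)
    k,l,st,ce=cv2.connectedComponentsWithStats(m); 
    for j in range(1,k):
        if st[j,4]<60: continue
        v,u=np.nonzero(l==j); w=world(d,p,np.c_[u,v]); w=w[(w[:,2]>.15)&(w[:,2]<.25)]
        if len(w)<30: continue
        print(n,st[j],"z99",np.percentile(w[:,2],[2,50,98]))
        zt=np.percentile(w[:,2],90); t=w[abs(w[:,2]-zt)<.004]
        print(" top",len(t),cv2.minAreaRect(t[:,:2].astype(np.float32)),"in tool",R.inv().apply(t.mean(0)-p0))
        if n=="wrist":
            w=world(None,p,np.c_[u,v],zt); print(" planar",cv2.minAreaRect(w[:,:2].astype(np.float32)))
    if n=="side": a=cv2.resize(im[130:300,240:400],(560,595),interpolation=2); cv2.imwrite("pics/s4.png",a[:,:,::-1])
delta([.4922,-.2338,.25],103.1)
E
```

```text
wrist [ 307  230   26  122 2902] z99 [0.21666371 0.21802695 0.21929182]
 top 2878 ((0.5295773148536682, 0.17494657635688782), (0.052804362028837204, 0.009521998465061188), 85.95481872558594) in tool [ 0.00147261 -0.00036255 -0.02485602]
 planar ((0.5296257138252258, 0.17547278106212616), (0.05229999125003815, 0.009346029721200466), 86.0119400024414)
side [300 176   9  22 104] z99 [0.20414808 0.2162402  0.22266597]
 top 73 ((0.5292007327079773, 0.18342764675617218), (0.04177459329366684, 0.009638267569243908), 88.16368865966797) in tool [ 0.01283055 -0.00064313 -0.02359535]
t 7.025 pos [0.5298 0.1754 0.1925] shift mm [-410.9   -8.5  -57.4] turn [-8.000e-04  1.000e-04 -2.997e-01]
```

View pics/s4.png

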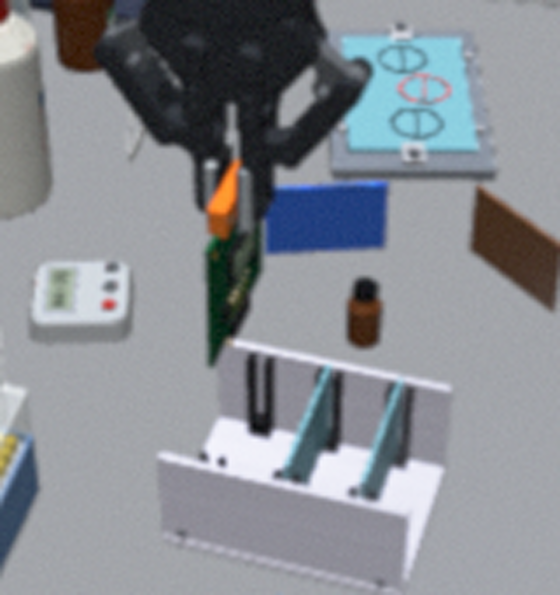

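The probe is held cleanly: the card hangs upright with no slip, and both plates are still standing. Next I'll carry it over to the mark.

{"fn": "step_arm", "kwargs": {"increments": [[[-25,-1,0,0,0,0,0],[-45,-1,0,0,0,0,0],[-45,-1,0,0,0,0,0],[-45,-1,0,0,0,0,0],[-45,-1,0,0,0,0,0],[-45,-1,0,0,0,0,0],[-45,-1,0,0,0,0,0],[-45,-1,0,0,0,0,0]]]}}

```text
time: 8.02
tool_pos: [0.4974, -0.1645, 0.1925]
tcp_rot: [-0.0, 0.732, 0.682, -0.0]
contact_force: [1.0, 0.2, -0.5]
finger_gap: 0.009
grasp_force: 60.7
```

{"fn": "step_arm", "kwargs": {"increments": [[[-40,-0.5,0,0,0,0,0],[-25,0,0,0,0,0,0],[-6,0,0,0,0,-0.1,0],[0,0,0,0,0,-0.1,0],[0,0,0,0,0,-0.1,0],[0,0,0,0,0,0,0],[0,0,0,0,0,0,0]]]}}

```text
time: 8.9
tool_pos: [0.4922, -0.2338, 0.1927]
tcp_rot: [-0.0, 0.623, 0.783, -0.0]
contact_force: [1.0, -0.3, -0.2]
finger_gap: 0.0089
grasp_force: 60.7
```

```bash
python3 - <<'E'
from h import *
delta([.4922,-.2338,.110],103.1); print(tool()[0]["contact_force"])
E
```

```text
t 8.9 pos [ 0.4922 -0.2338  0.1927] shift mm [ 0.  -0.  82.7] turn [-0.0003 -0.0003 -0.0018]
[ 1.01221099 -0.3063008  -0.18220936]
```

{"fn": "step_arm", "kwargs": {"increments": [[[0,0,20,0,0,0,0],[0,0,25,0,0,0,0],[0,0,20,0,0,0,0],[0,0,15,0,0,0,0],[0,0,8,0,0,0,0],[0,0,3,0,0,0,0],[0,0,0,0,0,0,0],[0,0,0,0,0,0,0]]]}}

```text
time: 9.9
tool_pos: [0.4926, -0.234, 0.1025]
tcp_rot: [0.0, 0.622, 0.783, 0.0]
contact_force: [0.2, 0.4, -0.3]
finger_gap: 0.009
grasp_force: 60.7
```

```bash
python3 - <<'E'
from h import *
delta([.4922,-.2338,.088],103.1); print(tool()[0]["contact_force"])
im,d,p=grab("side"); w,_,_=grab("wrist")
a=np.hstack([cv2.resize(im[100:200,310:410],(400,400),interpolation=2),w[:,120:520]])
cv2.imwrite("pics/s5.png",a[:,:,::-1])
E
```

```text
t 9.9 pos [ 0.4926 -0.234   0.1025] shift mm [ 0.3 -0.3 14.5] turn [0.0007 0.0006 0.0003]
[ 0.20414802  0.42416317 -0.3073626 ]
```

View pics/s5.png

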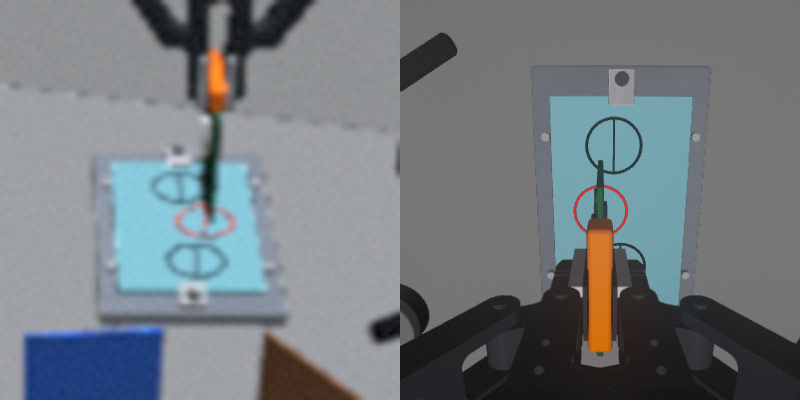

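The pins hover over the red ring: at (207,222) in the left panel, with the ring at (600,210) in the right panel. From here I'll descend slowly, watching the force.

{"fn": "step_arm", "kwargs": {"increments": [[[0,0,3,0,0,0,0],[0,0,3,0,0,0,0],[0,0,2,0,0,0,0],[0,0,2,0,0,0,0],[0,0,1,0,0,0,0],[0,0,1,0,0,0,0],[0,0,0,0,0,0,0],[0,0,0,0,0,0,0]]]}}

```text
time: 11.0
tool_pos: [0.4924, -0.2339, 0.0901]
tcp_rot: [0.0, 0.622, 0.783, 0.0]
contact_force: [-0.5, 0.6, 1.1]
finger_gap: 0.009
grasp_force: 60.9
```

{"fn": "step_arm", "kwargs": {"increments": [[[0,0,1,0,0,0,0],[0,0,0,0,0,0,0],[0,0,0,0,0,0,0]]]}}

```text
time: 11.38
tool_pos: [0.4924, -0.2339, 0.0891]
tcp_rot: [0.0, 0.622, 0.783, 0.0]
contact_force: [0.4, -0.1, 1.4]
finger_gap: 0.0087
grasp_force: 61.1
```

```bash
python3 - <<'E'
from h import *
F=[]
for i in range(12):
    grab("side"); s,p,R=tool(); F.append([*s["contact_force"],*s["moment"],p[2]*100])
F=np.array(F); print(F.mean(0).round(3),F.std(0).round(3))
E
```

```text
[-0.314 -0.021  1.995  0.045  0.046  0.016  8.903] [0.293 0.667 0.697 0.02  0.031 0.026 0.002]
```

{"fn": "step_arm", "kwargs": {"increments": [[[0,0,0.7,0,0,0,0],[0,0,0.7,0,0,0,0],[0,0,0,0,0,0,0],[0,0,0,0,0,0,0],[0,0,0,0,0,0,0]]]}}

```text
time: 12.6
tool_pos: [0.4924, -0.2339, 0.0877]
tcp_rot: [0.0, 0.622, 0.783, 0.0]
contact_force: [-0.3, -0.0, 5.4]
finger_gap: 0.0088
grasp_force: 61.4
```

```bash
python3 - <<'E'
from h import *
F=[]
for i in range(14):
    im,d,p=grab("wrist"); s,q,R=tool(); F.append([*s["contact_force"],*s["moment"],q[2]*100])
F=np.array(F); print(F.mean(0).round(3),F.std(0).round(3)); delta([.4922,-.2338,.0878],103.1)
hsv=cv2.cvtColor(im,cv2.COLOR_RGB2HSV)
m=((hsv[...,0]>4)&(hsv[...,0]<16)&(hsv[...,1]>170)&(hsv[...,2]>90)).astype(np.uint8)
k,l,st,_=cv2.connectedComponentsWithStats(m); j=1+st[1:,4].argmax(); v,u=np.nonzero(l==j); w=world(d,p,np.c_[u,v])
print(st[j],np.percentile(w[:,2],[2,50,98]),"rail in tool",R.inv().apply(w.mean(0)-q),cv2.minAreaRect(w[:,:2].astype(np.float32)))
a=w[np.abs(w[:,2]-np.median(w[:,2]))<.004]; print("tilt",np.polyfit(R.inv().apply(a-q)[:,0],a[:,2],1))
E
```

```text
[-2.270e-01  2.700e-02  4.607e+00  5.500e-02  3.000e-03  1.800e-02
  8.761e+00] [0.436 0.299 0.49  0.021 0.031 0.031 0.002]
t 13.3 pos [ 0.4923 -0.2339  0.0876] shift mm [ 0.1 -0.1 -0.2] turn [0.     0.     0.0003]
[ 307  230   26  122 2874] [0.1109908  0.11248537 0.11371693] rail in tool [ 0.00141989 -0.00064591 -0.02507369] ((0.4979996383190155, -0.2578582465648651), (0.011201435700058937, 0.18613460659980774), 12.94869613647461)
tilt [0.00178301 0.11245581]
```

The contact force is about 5 N, which is about 3 mm of pin travel. The card is level and there is no slip, so I'll hand it in.

```bash
python3 -c "
from plant import arm
print(arm.sign_off())"
```

```text
the job is handed in; nothing more can be done
None
```

I handed the job in with the probe held upright, its four pins on the red mark and along its line. By force and height each is pushed in about 3 mm, at roughly 5 N in all. The hand-in gave no pass or fail result.

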